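# Sweep the spilled dog biscuits into the dustpan

### The arm

A 6-joint arm with a two-finger parallel gripper is mounted at the origin on the work surface. World frame = base frame: x ahead of the robot, y to its left, z up, the work surface at z = 0. Lengths are in mm, angles in rad, forces in N, time in s.
With the tool pointing down it reaches from about 325 to 875 mm from the base axis. Payload 4.4 kg.
Tool frame: the origin (TCP) lies at the very end of the fingers, on their centre line; the grasp point (between the pads) lies 19 mm behind it; z points along the fingers, y is the direction in which the jaws open and shut (so a half turn about z gives the same grasp; the last joint's range is limited). The gripper opens to 85 mm and grips with 20 to 120 N. Pads are 22 mm wide; open, the fingers measure 114 mm over their backs; the gripper's body (76 mm by 85 mm) begins 54 mm behind the grasp point. The pads swing forward as they close: fully open they stand 13 mm farther back than shut.
Start: joints at [1.109, 0.207, 1.542, -0, 1.393, -0.15], TCP at [176.404, 547.274, 200.682] pointing down, gripper open.
Joint ranges: [-2.73, 2.73], [-0.86, 2.22], [0.23, 2.46], [-1.11, 4.25], [0.08, 2.63], [-2.82, 2.82]. Speed limits (rad/s): [2.79, 2.79, 3.14, 3.14, 3.14, 3.14].

### API

Orientations are given as a unit quaternion [w, x, y, z].
In Python, from station import monitor, vision, order, spotter gives the robot as it stands.
- The arm moves only by the tool step_arm, never from a script. Its argument "targets" is a list of rows, each an object of numbers: "dx", "dy", "dz": the shift along the tool's x, y, z as a fraction of full scale; "ax", "ay", "az": the turn, a rotation vector about the tool's x, y, z as a fraction of full scale; "jaw": the closure, from -1 (fully open) to 1 (shut). In form: [{"dx": .., "dy": .., "dz": .., "ax": .., "ay": .., "az": .., "jaw": ..}, ...]. A call has 1 to 20 rows; each row is the pose to reach, as a shift and turn from the pose commanded when the call began, along the tool's axes at that moment; what a row does not reach only later rows make up. Full scale, the value 1, is 10 cm for a shift and 90 degrees for a turn. A row lasts 1/8 s, in which the tool goes at most 62.5 mm and 10.7 degrees, less where a joint would pass 70% of its speed; a pose out of reach is approached as far as the arm can. A call with a number of a shift or a turn outside -1 to 1 is refused whole. A call with a gripper value outside its range is refused whole. The fingers move at their own pace and stop on an object; the grip force is fixed at half the most. Time passes only in rows, so rows that repeat a pose let the fingers close. It gives the time, the measured TCP pose, the force and the opening at its end, in the units of the state.
- monitor.get_state(): the state, without advancing time (a new reading comes with each control period).
- vision.grab_frame(name): name is "side" or "top" or "wrist"; returns a dict with "pixels" (400x640x3 uint8, red, green, blue), "fx", "fy", "cx", "cy" (pixels), "R" (3x3) and "t" (3): a world point X has camera coordinates R X + t. Camera axes: x right, y down, z forward; pixel columns grow to the right and rows downward; lengths in mm; the calibration is good to about 2 mm. A picture is of the moment at which its call begins. There is no depth.
- order.close_job(): hands the job in, once; it reports no verdict.
Trained networks look in the newest picture that a camera, given by its name, has taken for a name from the list of things; names that differ only in an ending like _2 or _b are one class to them, and where a whole thing is asked for, a point or a joint stands for the part that bears it (a point fixed in the world has none). Each returns a list of dicts, best first, with "p" (0 to 1); they miss things now and then, are a little off and sometimes report something else, mostly with a low value. They report only what shows in the picture. A call takes as long as a camera call. They do not tell look-alikes from the thing itself.
- spotter.recognise(query, camera): "extent" ([left, top, right, bottom] in pixels, round what is visible of it).
- spotter.masks_of(query, camera): "region" (400x640 bool, what is visible of it) and "extent" ([left, top, right, bottom] in pixels, round what is visible of it).
- spotter.place_of(query, camera): "point" ([column, row] in pixels: a listed point, or the origin of a listed thing).
The state is a dict: "time_s": time; "joints": joint angles; "qvel": joint speeds; "effort": joint torques, N m; "ee_pos": TCP position; "ee_rot": TCP orientation; "ft_force": force on the tool from outside, world axes, zero at the start; "wrist_torque": the same for the moment, N m; "grip_width": finger opening in mm.
Only numpy, scipy, OpenCV 4.12 (cv2) and the standard library are available. Lean on these libraries where they do the work, as an engineer would, in place of code of your own. Each camera call takes 0.05 s, during which the arm holds its last target. There are 200 camera calls.

### The job

Using the fingers as a brush, sweep all four bone-shaped dog biscuits along the rubber matting and off its end into the dustpan that lies against it; push them, do not pick any of them up. Each must end lying wholly in the dustpan, none left hanging on the edge of the matting. Leave the dustpan, chew bone, glass dish, pin brush and canister where they are.

Things in the scene. Friction and masses are not known exactly. Their poses are not given: they have to be found in the camera images.
- biscuit1: hard-baked dog biscuit, bone-shaped, 48 mm long (x axis) x 26 mm wide (y) x 14 mm thick, 9 to 18 g, tan; one of four alike, lying flat and loose on the matting, at any turn. Origin: centre of its underside, z axis up at the start.
- biscuit2: hard-baked dog biscuit, bone-shaped, 48 mm long (x axis) x 26 mm wide (y) x 14 mm thick, 9 to 18 g, tan; one of four alike, lying flat and loose on the matting, at any turn. Origin: centre of its underside, z axis up at the start.
- biscuit3: hard-baked dog biscuit, bone-shaped, 48 mm long (x axis) x 26 mm wide (y) x 14 mm thick, 9 to 18 g, tan; one of four alike, lying flat and loose on the matting, at any turn. Origin: centre of its underside, z axis up at the start.
- biscuit4: hard-baked dog biscuit, bone-shaped, 48 mm long (x axis) x 26 mm wide (y) x 14 mm thick, 9 to 18 g, tan; one of four alike, lying flat and loose on the matting, at any turn. Origin: centre of its underside, z axis up at the start.
- dustpan: grey dustpan, loose, 0.55 kg, flat on the bench, its open front 2 mm from the matting's right-hand end. Origin: middle of the front lip, underside; x along the lip, the pan runs along -y. 230 mm wide, 190 deep; floor 3 mm thick (9 mm below the matting's top), no front wall; side walls 4 mm thick, rising from 13 mm high at the lip to 53 at the back wall; a 125 mm handle behind.
- matting: black rubber matting, fixed, flat, its top 12 mm above the steel bench. Origin: middle of its right-hand end, at bench level; x lies along that end (from -240 to 240 mm), the matting runs 780 mm along its +y axis (to the robot's left), z up. The dustpan lies beyond the end, on the -y side.
- chew_bone: blue hard nylon chew bone, loose, 160 mm long (x axis) x 54 mm x 32 mm high, lying on the matting to one side of the biscuits (nearer the robot or farther). Origin: centre, at the underside. To be left alone.
- dish: small round glass dish, loose, 84 mm across, 34 mm high, standing on the matting on the other side of the biscuits from the chew bone. Origin: centre of its underside. To be left alone.
- pin_brush: wooden pin brush, loose, lying on its back with the pins up, on the matting behind the biscuits as seen from the dustpan; 256 mm long along its x axis (x from -122 to 134 mm, head at +x), 62 mm wide, 35 mm high. Origin: at the underside, where handle and head meet. To be left alone.
- canister: closed yellow plastic canister with twist cap, loose, 100 mm across, 165 mm high, standing on the matting behind the biscuits as seen from the dustpan, at the side far from the robot. Origin: centre of its underside. To be left alone.
There are look-alikes about, which are no part of the job. What is shaped like the biscuit1 but red or turquoise is not meant.

How it is judged (in metres and radians):
At the end, for the whole second after the job is handed in: All biscuits at rest (under 20 mm/s) between the dustpan's walls, below 38 mm, each centre 10 mm or more past the lip and, unless 25 mm past, not touching the matting. Dustpan within 25 mm, chew bone, dish, brush and canister within 20 mm of where they started (x of biscuit1 in the frame of dustpan between -0.113 and 0.113 m and y of biscuit1 in the frame of dustpan between -0.188 and -0.01 m and (y of biscuit1 in the frame of dustpan below -0.025 m or contact force between biscuit1 and matting below 0.02 N) and height (world z) of each of biscuit1, biscuit2, biscuit3, biscuit4 below 0.038 m and linear speed of each of biscuit1, biscuit2, biscuit3, biscuit4 below 0.02 m/s and x of biscuit2 in the frame of dustpan between -0.113 and 0.113 m and y of biscuit2 in the frame of dustpan between -0.188 and -0.01 m and (y of biscuit2 in the frame of dustpan below -0.025 m or contact force between biscuit2 and matting below 0.02 N) and x of biscuit3 in the frame of dustpan between -0.113 and 0.113 m and y of biscuit3 in the frame of dustpan between -0.188 and -0.01 m and (y of biscuit3 in the frame of dustpan below -0.025 m or contact force between biscuit3 and matting below 0.02 N) and x of biscuit4 in the frame of dustpan between -0.113 and 0.113 m and y of biscuit4 in the frame of dustpan between -0.188 and -0.01 m and (y of biscuit4 in the frame of dustpan below -0.025 m or contact force between biscuit4 and matting below 0.02 N) and distance of dustpan from where it was at the start of the episode below 0.025 m and distance of each of chew_bone, dish, pin_brush, canister from where it was at the start of the episode below 0.02 m).
It fails at once if a biscuit is lifted: its underside centre more than 18 mm above the matting's top while over the matting, or 30 mm anywhere (height (world z) of any of biscuit1, biscuit2, biscuit3, biscuit4 above 0.042 m or (height (world z) of biscuit1 above 0.03 m and y of biscuit1 in the frame of dustpan above 0 m) or (height (world z) of biscuit2 above 0.03 m and y of biscuit2 in the frame of dustpan above 0 m) or (height (world z) of biscuit3 above 0.03 m and y of biscuit3 in the frame of dustpan above 0 m) or (height (world z) of biscuit4 above 0.03 m and y of biscuit4 in the frame of dustpan above 0 m)).
It fails at once if the chew bone, dish, brush or canister is moved more than 20 mm (distance of any of chew_bone, dish, pin_brush, canister from where it was at the start of the episode above 0.02 m).
It fails at once if the dustpan is shoved or lifted out of its place: moved more than 25 mm (distance of dustpan from where it was at the start of the episode above 0.025 m).
It also fails if it takes over 69 s, if anything falls off the work surface, if the arm or the gripper's body presses on something with over 40 N, if the wrist force passes 120 N, or if a joint passes its speed limit or range.

## Working session

There is one attempt and no reset: what is moved stays moved. The work goes in short steps, Python scripts to look and compute and a tool call to move; the robot and the scene stay as the last step left them, time stands still between calls to the robot, and variables do not carry over. Pictures are saved under pics/ and viewed, about 8 in all and at most 12, crops included, and the job is handed in when it is done.

Besides the shell and the picture viewer there is one more tool, called as name(argument=value, ...), one argument or row to a line, values as JSON. step_arm: Moves the arm, as the interface text tells. Shift numbers are shares of 10 cm and turn numbers shares of 90 degrees, none past 1 either way. Its arguments: {"type":"object","properties":{"targets":{"type":"array","items":{"type":"object","properties":{"dx":{"type":"number"},"dy":{"type":"number"},"dz":{"type":"number"},"ax":{"type":"number"},"ay":{"type":"number"},"az":{"type":"number"},"jaw":{"type":"number"}}}}},"required":["targets"]}

```bash
mkdir -p pics; cat > h.py <<'E'
import numpy as np, cv2
from station import monitor, vision, order, spotter
def ray(f,u,v,z):
    R=np.array(f['R']);t=np.array(f['t']);d=R.T@np.array([(u-f['cx'])/f['fx'],(v-f['cy'])/f['fy'],1]);c=-R.T@t
    return c+d*(z-c[2])/d[2]
def save(f,n,crop=None,s=1):
    im=np.ascontiguousarray(f['pixels'][:,:,::-1])
    if crop: im=im[crop[1]:crop[3],crop[0]:crop[2]]
    cv2.imwrite('pics/'+n,cv2.resize(im,None,fx=s,fy=s,interpolation=cv2.INTER_CUBIC))
E
python3 - <<'E'
from h import *
s=monitor.get_state();print(s['time_s'],s['ee_pos'],s['ee_rot'],s['grip_width'])
f=vision.grab_frame('top');save(f,'t0.png',s=1.25)
Z=dict(biscuit1=19,dustpan=3,chew_bone=28,dish=30,pin_brush=30,canister=12,matting=12)
for q in Z:
  for d in spotter.masks_of(q,'top')[:7]:
    m=d['region'].astype(np.uint8);(c,sz,a)=cv2.minAreaRect(cv2.findNonZero(m))
    col=f['pixels'][m>0].mean(0).astype(int)
    print(q,round(d['p'],2),np.round(d['extent']),'c',np.round(c),np.round(ray(f,*c,Z[q])[:2]),'corners',[list(np.round(ray(f,*p,Z[q])[:2]).astype(int)) for p in cv2.boxPoints((c,sz,a))] ,col)
  for d in spotter.place_of(q,'top')[:1]: print('  origin',np.round(d['point']),np.round(ray(f,*d['point'],12)[:2]))
E
```

```text
0.0 [176.00742582 546.51909027 199.5014751 ] [-3.54284299e-04  1.55243551e-01  9.87875543e-01 -1.10766730e-03] 85.12615079240628
biscuit1 0.73 [336. 146. 347. 167.] c [341. 156.] [585. -13.] corners [[np.int64(566), np.int64(4)], [np.int64(610), np.int64(-8)], [np.int64(604), np.int64(-30)], [np.int64(560), np.int64(-17)]] [238 182 102]
biscuit1 0.71 [296. 198. 310. 218.] c [304. 207.] [455.  81.] corners [[np.int64(440), np.int64(103)], [np.int64(482), np.int64(82)], [np.int64(470), np.int64(59)], [np.int64(428), np.int64(80)]] [224 174  99]
biscuit1 0.61 [435. 252. 447. 271.] c [438. 262.] [ 316. -250.] corners [[np.int64(296), np.int64(-233)], [np.int64(341), np.int64(-242)], [np.int64(337), np.int64(-267)], [np.int64(292), np.int64(-258)]] [238  61  58]
biscuit1 0.57 [284. 152. 300. 168.] c [293. 161.] [573. 109.] corners [[np.int64(574), np.int64(136)], [np.int64(595), np.int64(94)], [np.int64(572), np.int64(83)], [np.int64(551), np.int64(124)]] [225 174  98]
biscuit1 0.57 [438. 289. 452. 309.] c [443. 298.] [ 229. -259.] corners [[np.int64(243), np.int64(-236)], [np.int64(256),
[... 2779 characters left out ...]
canister 0.65 [192.  91. 243. 147.] c [217. 121.] [680. 303.] corners [[np.int64(706), np.int64(394)], [np.int64(778), np.int64(314)], [np.int64(654), np.int64(212)], [np.int64(584), np.int64(293)]] [210 198  47]
  origin [223. 131.] [652. 289.]
matting 0.89 [ 62.  88. 386. 300.] c [217. 192.] [494. 299.] corners [[np.int64(705), np.int64(735)], [np.int64(782), np.int64(-88)], [np.int64(291), np.int64(-121)], [np.int64(227), np.int64(660)]] [37 36 34]
matting 0.64 [183. 178. 219. 276.] c [205. 225.] [412. 329.] corners [[np.int64(528), np.int64(393)], [np.int64(544), np.int64(332)], [np.int64(299), np.int64(266)], [np.int64(284), np.int64(326)]] [124  84  54]
  origin [372. 176.] [534. -92.]
```

View pics/t0.png

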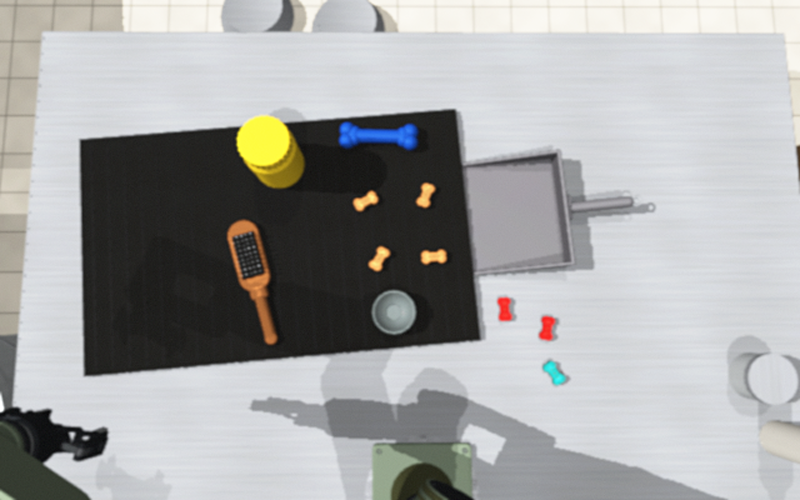

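The top view shows four tan biscuits at about (365,201), (425,195), (379,259) and (433,257). The look-alikes are red at (505,309) and (547,327), and turquoise at (555,372); all three are off the matting. I'll use the tan ones on the matting and check them in a crop.

```bash
cat >> h.py <<'E'
def geom(f):
    im=f['pixels'].astype(int).max(2); m=(im<75).astype(np.uint8)
    # matting right end: last dark pixel per row
    pts=[]
    for v in list(range(100,124))+list(range(232,264)):
        c=np.where(m[v,340:400])[0]
        if len(c): pts.append(ray(f,340+c[-1]+1,v+.5,12)[:2])
    return np.array(pts)
def loc(P,o,th):
    ex=np.array([np.cos(th),np.sin(th)]);ey=np.array([-ex[1],ex[0]]);d=np.asarray(P)[:2]-o
    return np.round([d@ex,d@ey],0)
def biscuits(f,z=18):
    hsv=cv2.cvtColor(f['pixels'],cv2.COLOR_RGB2HSV)
    m=cv2.inRange(hsv,(12,90,120),(22,255,255)); m[:, :270]=0; m[:90]=0; m[290:]=0
    n,l,s,c=cv2.connectedComponentsWithStats(m); out=[]
    for i in range(1,n):
        if s[i,4]>25:
            r=cv2.minAreaRect(cv2.findNonZero((l==i).astype(np.uint8)));out.append((ray(f,*(c[i]+.5),z)[:2],s[i,4],np.round(c[i]),[ray(f,*p,z)[:2] for p in cv2.boxPoints(r)]))
    return out
E
python3 - <<'E'
from h import *
f=vision.grab_frame('top');save(f,'t1.png',(260,80,520,280),3)
p=geom(f);a=np.polyfit(p[:,0],p[:,1],1);r=p[:,1]-np.polyval(a,p[:,0]);k=abs(r)<4;a=np.polyfit(p[k,0],p[k,1],1);th=np.arctan(a[0])
print(a,np.degrees(th),k.sum(),len(p),abs(r).max())
d=spotter.place_of('dustpan','top')[0];q=ray(f,*d['point'],3);print('pan',q)
d=spotter.place_of('matting','top')[0];print('mat',d['point'],ray(f,*d['point'],12))
for b in biscuits(f): print(np.round(b[0]),b[1],b[2],'matframe(from x=540)',loc(b[0],np.array([540,np.polyval(a,540)]),th))
E
```

```text
[ 8.36382831e-02 -1.41602008e+02] 4.780993089718593 56 56 1.2991369627673777Traceback (most recent call last):
  File "<stdin>", line 5, in <module>
IndexError: list index out of range
```

View pics/t1.png

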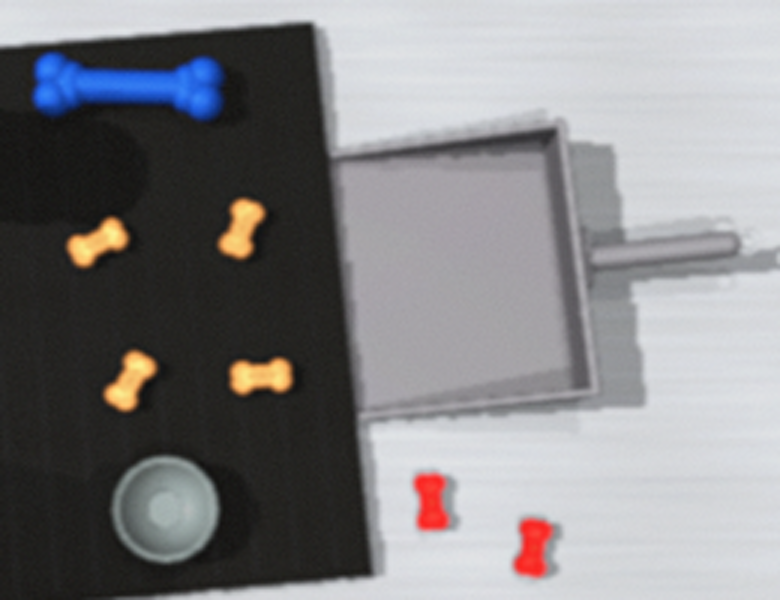

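The crop confirms four tan biscuits on the matting, at crop (98,242), (242,228), (131,380) and (261,376). The pan lip runs from crop (335,157) to (362,415), and the red look-alikes lie off the matting.

```bash
python3 - <<'E'
from h import *
f=vision.grab_frame('top')
p=geom(f);a=np.polyfit(p[:,0],p[:,1],1);th=np.arctan(a[0])
c=lambda u,v:(260+u/3,80+v/3)
A=ray(f,*c(335,157),14)[:2];B=ray(f,*c(362,415),14)[:2];C=ray(f,*c(598,393),53)[:2];D=ray(f,*c(562,122),53)[:2]
print('pan lip',A,B,'back',C,D)
print('mat end corners',ray(f,*c(314,23),12),ray(f,*c(372,575),12))
o=np.array([(A[0]+B[0])/2,0]);o[1]=np.polyval(a,o[0]);print('o',o,np.degrees(th))
for n,q in zip('ABCD',(A,B,C,D)):print(n,loc(q,o,th))
for b in biscuits(f): print(np.round(b[0]),b[1],b[2],'mat',loc(b[0],o,th),[list(loc(x,o,th)) for x in b[3]])
for q,z in (('chew_bone',20),('dish',12),('pin_brush',12),('canister',12)):
  for d in spotter.place_of(q,'top')[:1]: print(q,d['point'],loc(ray(f,*d['point'],z),o,th))
ex=np.array([np.cos(th),np.sin(th)]);ey=np.array([-ex[1],ex[0]])
for t in ((40,185),(40,90),(-80,150),(-80,60)): print(t,o+t[0]*ex+t[1]*ey)
E
```

```text
pan lip [647.69683145 -93.84233165] [ 425.84469998 -111.66229764] back [ 439.64029974 -298.19980112] [ 666.59430418 -278.63731945]
mat end corners [768.06093569 -78.41453591  12.        ] [ 293.52756965 -117.03222871   12.        ]
o [536.77076571 -96.76345497] 4.764989605370354
A [111.  -6.]
B [-112.   -6.]
C [-114. -193.]
D [ 114. -192.]
[585. -13.] 186 [340. 156.] mat [55. 80.] [[np.float64(39.0), np.float64(104.0)], [np.float64(85.0), np.float64(84.0)], [np.float64(74.0), np.float64(58.0)], [np.float64(28.0), np.float64(78.0)]]
[573. 110.] 168 [292. 160.] mat [ 53. 203.] [[np.float64(58.0), np.float64(231.0)], [np.float64(77.0), np.float64(185.0)], [np.float64(51.0), np.float64(175.0)], [np.float64(32.0), np.float64(221.0)]]
[455.  82.] 178 [303. 207.] mat [-67. 185.] [[np.float64(-78.0), np.float64(212.0)], [np.float64(-37.0), np.float64(183.0)], [np.float64(-53.0), np.float64(160.0)], [np.float64(-94.0), np.float64(189.0)]]
[458. -27.] 180 [347. 205.] mat [-72.  76.] [[np.float64(-57.0), np.float64(101.0)], [np.float64(-57.0), np.float64(52.0)], [np.float64(-85.0), np.float64(53.0)], [np.float64(-85.0), np.float64(102.0)]]
chew_bone [301.6, 112.3] [177. 169.]
dish [316.5, 250.6] [-178.  162.]
pin_brush [208.1, 228.1] [-98. 427.]
canister [221.9, 132.8] [143. 377.]
(40, 185) [561.26476692  90.91990578]
(40, 90) [569.15631471  -3.75175562]
(-80, 150) [444.58692275  46.07260174]
(-80, 60) [452.06312592 -43.61634064]
```

step_arm(
  targets=[
    {"dx": -0.3, "dy": -0.2, "az": 0.11, "jaw": 0.53},
    {"dx": -0.7, "dy": -0.4, "az": 0.22, "jaw": 0.53},
    {"dx": -0.98, "dy": -0.65, "az": 0.33, "jaw": 0.53},
    {"dx": -0.98, "dy": -0.65, "az": 0.44, "jaw": 0.53},
    {"dx": -0.98, "dy": -0.65, "az": 0.55, "jaw": 0.53},
    {"dx": -0.98, "dy": -0.65, "az": 0.65, "jaw": 0.53},
    {"dx": -0.98, "dy": -0.65, "az": 0.749, "jaw": 0.53},
    {"dx": -0.98, "dy": -0.65, "az": 0.749, "jaw": 0.53},
  ],
)

```text
invalid input at $.targets[0]: expected keys dx, dy, dz, ax, ay, az, jaw
```

step_arm(
  targets=[
    {"dx": -0.3, "dy": -0.2, "dz": 0, "ax": 0, "ay": 0, "az": 0.11, "jaw": 0.53},
    {"dx": -0.7, "dy": -0.4, "dz": 0, "ax": 0, "ay": 0, "az": 0.22, "jaw": 0.53},
    {"dx": -0.98, "dy": -0.65, "dz": 0, "ax": 0, "ay": 0, "az": 0.33, "jaw": 0.53},
    {"dx": -0.98, "dy": -0.65, "dz": 0, "ax": 0, "ay": 0, "az": 0.44, "jaw": 0.53},
    {"dx": -0.98, "dy": -0.65, "dz": 0, "ax": 0, "ay": 0, "az": 0.55, "jaw": 0.53},
    {"dx": -0.98, "dy": -0.65, "dz": 0, "ax": 0, "ay": 0, "az": 0.65, "jaw": 0.53},
    {"dx": -0.98, "dy": -0.65, "dz": 0, "ax": 0, "ay": 0, "az": 0.749, "jaw": 0.53},
    {"dx": -0.98, "dy": -0.65, "dz": 0, "ax": 0, "ay": 0, "az": 0.749, "jaw": 0.53},
  ],
)

```text
time_s: 2.1
ee_pos: [249.8, 455.3, 200.7]
ee_rot: [-0.0, 0.677, 0.736, 0.0]
ft_force: [0.2, -0.1, 0.5]
grip_width: 19.9
```

step_arm(
  targets=[
    {"dx": -0.45, "dy": 0.3, "dz": 0, "ax": 0, "ay": 0, "az": 0, "jaw": 0.53},
    {"dx": -0.9, "dy": 0.59, "dz": 0, "ax": 0, "ay": 0, "az": 0, "jaw": 0.53},
  ],
)

```text
time_s: 2.35
ee_pos: [316.4, 370.0, 200.8]
ee_rot: [0.0, 0.675, 0.737, 0.0]
ft_force: [0.5, 1.7, -0.1]
grip_width: 20.4
```

step_arm(
  targets=[
    {"dx": -0.45, "dy": 0.3, "dz": 0, "ax": 0, "ay": 0, "az": 0, "jaw": 0.53},
    {"dx": -0.9, "dy": 0.59, "dz": 0, "ax": 0, "ay": 0, "az": 0, "jaw": 0.53},
  ],
)

```text
time_s: 2.6
ee_pos: [383.1, 284.4, 200.9]
ee_rot: [0.0, 0.676, 0.737, 0.0]
ft_force: [0.3, 0.2, 0.6]
grip_width: 20.0
```

step_arm(
  targets=[
    {"dx": -0.45, "dy": 0.3, "dz": 0, "ax": 0, "ay": 0, "az": 0, "jaw": 0.53},
    {"dx": -0.9, "dy": 0.59, "dz": 0, "ax": 0, "ay": 0, "az": 0, "jaw": 0.53},
  ],
)

```text
time_s: 2.85
ee_pos: [449.5, 199.4, 201.0]
ee_rot: [0.0, 0.676, 0.737, 0.0]
ft_force: [0.8, 0.1, -0.2]
grip_width: 19.5
```

step_arm(
  targets=[
    {"dx": -0.45, "dy": 0.3, "dz": 0, "ax": 0, "ay": 0, "az": 0, "jaw": 0.53},
    {"dx": -0.9, "dy": 0.59, "dz": 0, "ax": 0, "ay": 0, "az": 0, "jaw": 0.53},
  ],
)

```text
time_s: 3.1
ee_pos: [515.7, 114.5, 200.9]
ee_rot: [0.0, 0.676, 0.737, 0.0]
ft_force: [0.1, 0.7, 0.2]
grip_width: 20.1
```

step_arm(
  targets=[
    {"dx": -0.41, "dy": 0.3, "dz": 0.2, "ax": 0, "ay": 0, "az": 0, "jaw": 0.53},
    {"dx": -0.82, "dy": 0.58, "dz": 0.4, "ax": 0, "ay": 0, "az": 0, "jaw": 0.53},
    {"dx": -0.82, "dy": 0.58, "dz": 0.9, "ax": 0, "ay": 0, "az": 0, "jaw": 0.53},
    {"dx": -0.82, "dy": 0.58, "dz": 0.9, "ax": 0, "ay": 0, "az": 0, "jaw": 0.53},
  ],
)

```text
time_s: 3.6
ee_pos: [574.8, 38.8, 105.8]
ee_rot: [-0.005, 0.677, 0.736, -0.003]
ft_force: [-0.6, -0.2, -0.4]
grip_width: 19.9
```

step_arm(
  targets=[
    {"dx": 0, "dy": 0, "dz": 0.4, "ax": 0, "ay": 0, "az": 0, "jaw": 0.53},
    {"dx": 0, "dy": 0, "dz": 0.75, "ax": 0, "ay": 0, "az": 0, "jaw": 0.53},
    {"dx": 0, "dy": 0, "dz": 0.85, "ax": 0, "ay": 0, "az": 0, "jaw": 0.53},
    {"dx": 0, "dy": 0, "dz": 0.95, "ax": 0, "ay": 0, "az": 0, "jaw": 0.53},
    {"dx": 0, "dy": 0, "dz": 0.95, "ax": 0, "ay": 0, "az": 0, "jaw": 0.53},
  ],
)

```text
time_s: 4.22
ee_pos: [579.9, 39.3, 16.7]
ee_rot: [0.001, 0.677, 0.736, 0.0]
ft_force: [0.4, -0.5, -0.7]
grip_width: 19.9
```

```bash
python3 - <<'E'
from h import *
a=vision.grab_frame('wrist')['pixels'];b=vision.grab_frame('side')['pixels']
im=np.hstack([a,b])[:,:,::-1];cv2.imwrite('pics/w1.png',cv2.resize(im,(800,250)))
b2=vision.grab_frame('top');save(b2,'t2.png',(260,80,460,240),4)
E
```

```text
(no output)
```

View pics/w1.png

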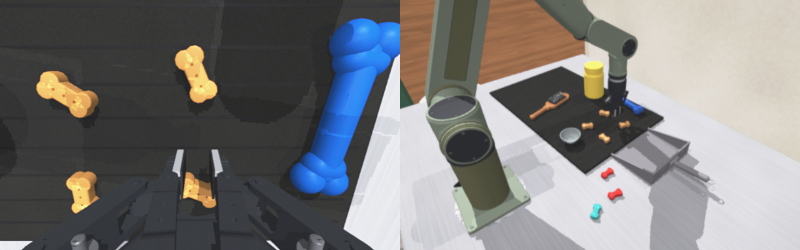

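The wrist and side views show the fingers standing on the matting just behind the biscuit nearest the dustpan on the far side, clear of the others. Sweeping it now.

step_arm(
  targets=[
    {"dx": -0.05, "dy": 0, "dz": 0.03, "ax": 0, "ay": 0, "az": 0, "jaw": 0.53},
    {"dx": -0.15, "dy": 0, "dz": 0.03, "ax": 0, "ay": 0, "az": 0, "jaw": 0.53},
    {"dx": -0.25, "dy": 0, "dz": 0.03, "ax": 0, "ay": 0, "az": 0, "jaw": 0.53},
    {"dx": -0.35, "dy": 0, "dz": 0.03, "ax": 0, "ay": 0, "az": 0, "jaw": 0.53},
    {"dx": -0.45, "dy": 0, "dz": 0.03, "ax": 0, "ay": 0, "az": 0, "jaw": 0.53},
    {"dx": -0.55, "dy": 0, "dz": 0.03, "ax": 0, "ay": 0, "az": 0, "jaw": 0.53},
    {"dx": -0.65, "dy": 0, "dz": 0.03, "ax": 0, "ay": 0, "az": 0, "jaw": 0.53},
    {"dx": -0.75, "dy": 0, "dz": 0.03, "ax": 0, "ay": 0, "az": 0, "jaw": 0.53},
    {"dx": -0.85, "dy": 0, "dz": 0.03, "ax": 0, "ay": 0, "az": 0, "jaw": 0.53},
    {"dx": -0.95, "dy": 0, "dz": 0.03, "ax": 0, "ay": 0, "az": 0, "jaw": 0.53},
  ],
)

```text
time_s: 5.62
ee_pos: [587.0, -56.2, 12.7]
ee_rot: [-0.0, 0.677, 0.736, 0.0]
ft_force: [0.3, -0.4, 0.0]
grip_width: 20.3
```

```bash
cat >> h.py <<'E'
O=np.array([536.8,-96.8]);TH=np.radians(4.77)
def tcp():
    s=monitor.get_state();print(round(s['time_s'],2),'tcp mat',loc(s['ee_pos'],O,TH),'z',round(s['ee_pos'][2],1),'F',np.round(s['ft_force'],1))
E
python3 - <<'E'
from h import *
tcp();f=vision.grab_frame('top')
for b in biscuits(f): print(loc(b[0],O,TH),b[1])
cv2.imwrite('pics/w2.png',cv2.resize(np.hstack([f['pixels'][80:280,260:520],vision.grab_frame('side')['pixels'][100:300,200:460]])[:,:,::-1],None,fx=1.5,fy=1.5))
E
```

```text
5.62 tcp mat [53. 36.] z 12.7 F [ 0.3 -0.4  0. ]
[ 53. 203.] 175
[-67. 185.] 183
```

View pics/w2.png

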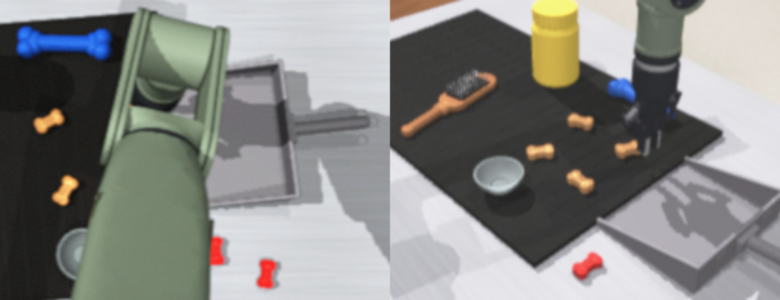

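```bash
python3 - <<'E'
from h import *
f=vision.grab_frame('side');R=np.array(f['R']);t=np.array(f['t'])
ex=np.array([np.cos(TH),np.sin(TH)]);ey=np.array([-ex[1],ex[0]])
def pr(x,y,z):
    c=R@np.append(O+x*ex+y*ey,z)+t;return np.round([f['fx']*c[0]/c[2]+f['cx'],f['fy']*c[1]/c[2]+f['cy']])
for n,p in dict(a0=(55,80,18),tcp=(53,36,13),b=(53,203,18),c=(-67,185,18),d=(-72,76,18)).items():print(n,pr(*p))
for b in spotter.masks_of('biscuit1','side'):
    v,u=np.where(b['region']);p=ray(f,u.mean(),v.mean(),18);print(round(b['p'],2),round(u.mean()),round(v.mean()),loc(p,O,TH))
save(f,'s3.png',(280,130,440,250),5)
E
```

```text
a0 [358. 200.]
tcp [370. 209.]
b [326. 182.]
c [299. 202.]
d [326. 222.]
0.71 331 277 [-194.  -63.]
0.7 313 339 [-326. -146.]
0.58 327 221 [-69.  77.]
0.55 343 311 [-238. -141.]
0.53 299 202 [-65. 187.]
0.53 326 181 [ 55. 205.]
```

View pics/s3.png

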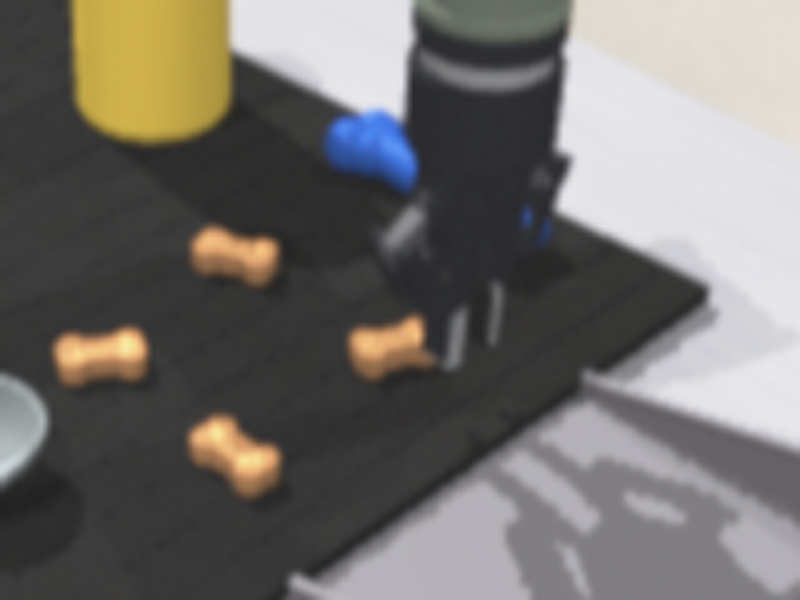

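The crop shows biscuit a unmoved at crop (385,348). The part-open fingertips at (455,365) stand higher than the TCP reading and passed over it. I'll lower by feel on bare matting here to find the real tip height.

step_arm(
  targets=[
    {"dx": 0, "dy": 0, "dz": 0.03, "ax": 0, "ay": 0, "az": 0, "jaw": 0.53},
    {"dx": 0, "dy": 0, "dz": 0.06, "ax": 0, "ay": 0, "az": 0, "jaw": 0.53},
    {"dx": 0, "dy": 0, "dz": 0.06, "ax": 0, "ay": 0, "az": 0, "jaw": 0.53},
  ],
)

```text
time_s: 6.2
ee_pos: [586.5, -55.2, 6.1]
ee_rot: [-0.0, 0.677, 0.736, -0.0]
ft_force: [0.3, 0.6, -1.0]
grip_width: 20.2
```

```bash
python3 - <<'E'
from h import *
tcp();f=vision.grab_frame('side');save(f,'s4.png',(330,150,430,225),8)
E
```

```text
6.2 tcp mat [53. 37.] z 6.1 F [ 0.3  0.6 -1. ]
```

View pics/s4.png

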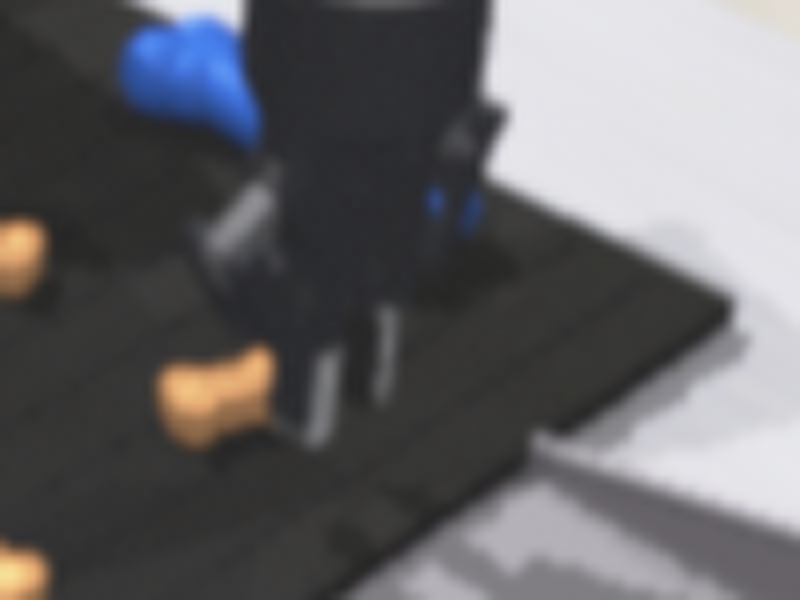

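step_arm(
  targets=[
    {"dx": 0, "dy": 0, "dz": 0.02, "ax": 0, "ay": 0, "az": 0, "jaw": 0.53},
    {"dx": 0, "dy": 0, "dz": 0.02, "ax": 0, "ay": 0, "az": 0, "jaw": 0.53},
  ],
)

```text
time_s: 6.5
ee_pos: [586.8, -55.6, 4.5]
ee_rot: [-0.0, 0.677, 0.736, -0.0]
ft_force: [0.6, -0.2, 0.1]
grip_width: 19.9
```

step_arm(
  targets=[
    {"dx": 0, "dy": 0, "dz": 0.02, "ax": 0, "ay": 0, "az": 0, "jaw": 0.53},
    {"dx": 0, "dy": 0, "dz": 0.02, "ax": 0, "ay": 0, "az": 0, "jaw": 0.53},
  ],
)

```text
time_s: 6.75
ee_pos: [586.8, -55.6, 2.5]
ee_rot: [-0.0, 0.677, 0.736, -0.0]
ft_force: [0.7, 0.1, -0.7]
grip_width: 20.2
```

step_arm(
  targets=[
    {"dx": 0, "dy": 0, "dz": 0.02, "ax": 0, "ay": 0, "az": 0, "jaw": 0.53},
    {"dx": 0, "dy": 0, "dz": 0.02, "ax": 0, "ay": 0, "az": 0, "jaw": 0.53},
  ],
)

```text
time_s: 7.0
ee_pos: [586.8, -55.6, 0.5]
ee_rot: [-0.0, 0.677, 0.736, -0.0]
ft_force: [-0.1, 0.4, -0.9]
grip_width: 20.1
```

step_arm(
  targets=[
    {"dx": 0, "dy": 0, "dz": 0.02, "ax": 0, "ay": 0, "az": 0, "jaw": 0.53},
    {"dx": 0, "dy": 0, "dz": 0.02, "ax": 0, "ay": 0, "az": 0, "jaw": 0.53},
  ],
)

```text
time_s: 7.25
ee_pos: [586.8, -55.6, -1.6]
ee_rot: [-0.0, 0.677, 0.736, -0.0]
ft_force: [-0.1, 0.0, 0.0]
grip_width: 20.1
```

```bash
python3 - <<'E'
from h import *
tcp();f=vision.grab_frame('wrist');g=vision.grab_frame('side')
g2=cv2.convertScaleAbs(cv2.resize(g['pixels'][165:225,340:410],(467,400),interpolation=2),alpha=2.2)
w=cv2.convertScaleAbs(cv2.resize(f['pixels'][200:400,220:420],(333,400)),alpha=2)
cv2.imwrite('pics/s5.png',np.hstack([w,g2])[:,:,::-1])
R=np.array(g['R']);t=np.array(g['t']);ex=np.array([np.cos(TH),np.sin(TH)]);ey=np.array([-ex[1],ex[0]])
for x in (36,53,70):
  for z in (12,25):
    c=R@np.append(O+x*ex+36*ey,z)+t;u=np.array([g['fx']*c[0]/c[2]+g['cx']-340,g['fy']*c[1]/c[2]+g['cy']-165])*6.67;print(x,z,np.round(u+[333,0]))
E
```

```text
7.25 tcp mat [53. 37.] z -1.6 F [-0.1  0.   0. ]
36 12 [506. 315.]
36 25 [508. 290.]
53 12 [534. 297.]
53 25 [536. 271.]
70 12 [561. 278.]
70 25 [564. 253.]
```

View pics/s5.png

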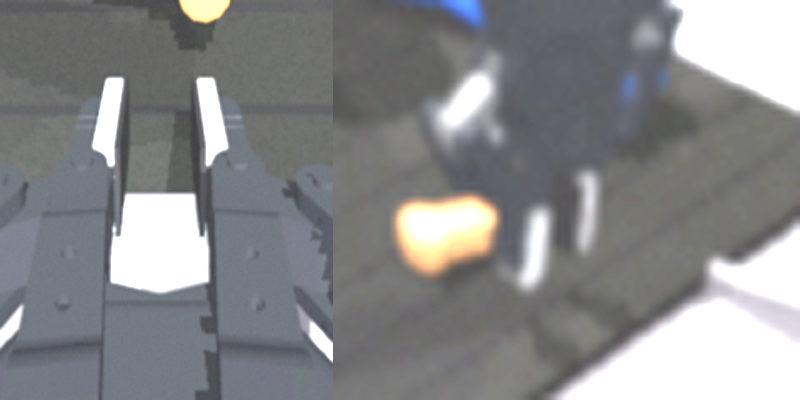

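```bash
python3 - <<'E'
from h import *
f=vision.grab_frame('wrist');R=np.array(f['R']);t=np.array(f['t']);c=-R.T@t
print('cam',c,loc(c,O,TH),f['fx'],f['cx'],f['cy']);print(R)
s=monitor.get_state();print(s['ee_pos'],s['joints'])
p=R@s['ee_pos']+t;print('tcp px',f['fx']*p[0]/p[2]+f['cx'],f['fy']*p[1]/p[2]+f['cy'],p[2])
print('depth by gap',f['fx']*20/43)
for z in (0,12,20,30,40):
  print(z,[loc(ray(f,u,239,z),O,TH) for u in (289,295,338,343)])
g=vision.grab_frame('side')
for z in (0,12,20,30,40): print('side',z,loc(ray(g,369.1,208.5,z),O,TH),loc(ray(g,377.3,203,z),O,TH))
E
```

```text
cam [580.58689717  19.00707017 172.35657925] [ 53. 112.] 291.14433381930263 315.67278535261704 199.56998683843076
[[ 9.96661901e-01  8.16395043e-02  2.15155214e-04]
 [ 7.79301432e-02 -9.52156501e-01  2.95507853e-01]
 [ 2.43299760e-02 -2.94504651e-01 -9.55340286e-01]]
[586.98452221 -55.62845374  -1.3311179 ] [-2.41195005e-01  4.73469640e-01  1.65003798e+00 -3.11266173e-05
  1.01807984e+00 -3.23658893e-01]
tcp px 316.05313846797895 230.89894025005586 188.06701732496518
depth by gap 135.41596921828028
0 [array([36., 32.]), array([40., 32.]), array([68., 32.]), array([71., 32.])]
12 [array([37., 37.]), array([41., 37.]), array([67., 37.]), array([70., 37.])]
20 [array([38., 41.]), array([41., 41.]), array([66., 41.]), array([69., 41.])]
30 [array([39., 46.]), array([42., 46.]), array([65., 46.]), array([68., 46.])]
40 [array([40., 50.]), array([43., 50.]), array([64., 50.]), array([67., 50.])]
side 0 [66. 50.] [101.  50.]
side 12 [54. 41.] [89. 41.]
side 20 [46. 34.] [80. 35.]
side 30 [36. 27.] [70. 27.]
side 40 [26. 19.] [59. 19.]
```

Both cameras agree that the true tips are about 33 mm above the reported TCP (tips near z ≈ 32), which explains the miss. I'll go on lowering by feel.

step_arm(
  targets=[
    {"dx": 0, "dy": 0, "dz": 0.05, "ax": 0, "ay": 0, "az": 0, "jaw": 0.53},
    {"dx": 0, "dy": 0, "dz": 0.1, "ax": 0, "ay": 0, "az": 0, "jaw": 0.53},
    {"dx": 0, "dy": 0, "dz": 0.1, "ax": 0, "ay": 0, "az": 0, "jaw": 0.53},
  ],
)

```text
time_s: 7.82
ee_pos: [586.2, -55.4, -12.2]
ee_rot: [-0.001, 0.677, 0.736, -0.0]
ft_force: [0.4, 0.2, 0.2]
grip_width: 20.3
```

step_arm(
  targets=[
    {"dx": 0, "dy": 0, "dz": 0.02, "ax": 0, "ay": 0, "az": 0, "jaw": 0.53},
    {"dx": 0, "dy": 0, "dz": 0.03, "ax": 0, "ay": 0, "az": 0, "jaw": 0.53},
  ],
)

```text
time_s: 8.07
ee_pos: [587.0, -55.6, -14.4]
ee_rot: [0.0, 0.677, 0.736, 0.0]
ft_force: [-0.4, -0.5, 0.0]
grip_width: 20.1
```

```bash
python3 - <<'E'
from h import *
tcp();f=vision.grab_frame('wrist');g=vision.grab_frame('side')
g2=cv2.convertScaleAbs(cv2.resize(g['pixels'][165:225,340:410],(467,400),interpolation=2),alpha=2.2)
w=cv2.convertScaleAbs(cv2.resize(f['pixels'][200:400,220:420],(333,400)),alpha=2)
cv2.imwrite('pics/s6.png',np.hstack([w,g2])[:,:,::-1])
E
```

```text
8.07 tcp mat [53. 37.] z -14.4 F [-0.4 -0.5  0. ]
```

View pics/s6.png

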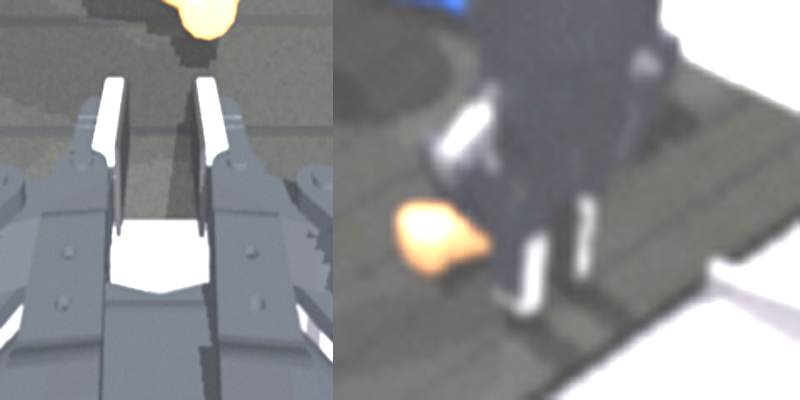

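Tips at crop (525,315) now work out to z ≈ 19. I'll hop back over biscuit a and sweep with the reported z at about −18.

step_arm(
  targets=[
    {"dx": 0, "dy": 0, "dz": -0.3, "ax": 0, "ay": 0, "az": 0, "jaw": 0.53},
    {"dx": 0, "dy": 0, "dz": -0.3, "ax": 0, "ay": 0, "az": 0, "jaw": 0.53},
    {"dx": 0.5, "dy": 0.01, "dz": -0.3, "ax": 0, "ay": 0, "az": 0, "jaw": 0.53},
    {"dx": 0.96, "dy": 0.02, "dz": -0.3, "ax": 0, "ay": 0, "az": 0, "jaw": 0.53},
    {"dx": 0.96, "dy": 0.02, "dz": -0.3, "ax": 0, "ay": 0, "az": 0, "jaw": 0.53},
    {"dx": 0.96, "dy": 0.02, "dz": -0.1, "ax": 0, "ay": 0, "az": 0, "jaw": 0.53},
    {"dx": 0.96, "dy": 0.02, "dz": 0.03, "ax": 0, "ay": 0, "az": 0, "jaw": 0.53},
    {"dx": 0.96, "dy": 0.02, "dz": 0.03, "ax": 0, "ay": 0, "az": 0, "jaw": 0.53},
  ],
)

```text
time_s: 9.18
ee_pos: [580.8, 39.0, -18.4]
ee_rot: [-0.0, 0.678, 0.735, -0.0]
ft_force: [-1.1, 0.4, 4.0]
grip_width: 20.3
```

step_arm(
  targets=[
    {"dx": -0.1, "dy": 0, "dz": 0, "ax": 0, "ay": 0, "az": 0, "jaw": 0.53},
    {"dx": -0.2, "dy": 0, "dz": 0, "ax": 0, "ay": 0, "az": 0, "jaw": 0.53},
    {"dx": -0.28, "dy": 0, "dz": 0, "ax": 0, "ay": 0, "az": 0, "jaw": 0.53},
    {"dx": -0.36, "dy": 0, "dz": 0, "ax": 0, "ay": 0, "az": 0, "jaw": 0.53},
    {"dx": -0.44, "dy": 0, "dz": 0, "ax": 0, "ay": 0, "az": 0, "jaw": 0.53},
    {"dx": -0.52, "dy": 0, "dz": 0, "ax": 0, "ay": 0, "az": 0, "jaw": 0.53},
  ],
)

```text
time_s: 9.93
ee_pos: [585.4, -12.1, -17.3]
ee_rot: [0.0, 0.677, 0.736, 0.0]
ft_force: [1.7, -0.1, 0.0]
grip_width: 20.2
```

```bash
cat >> h.py <<'E'
def side(n=None):
    tcp();g=vision.grab_frame('side')
    hsv=cv2.cvtColor(g['pixels'],cv2.COLOR_RGB2HSV);m=cv2.inRange(hsv,(8,90,110),(22,255,255));m[:165]=0;m[:,:270]=0
    n_,l,s,c=cv2.connectedComponentsWithStats(m)
    for i in range(1,n_):
        if s[i,4]>15: print('px',np.round(c[i]),s[i,4],'mat z18',loc(ray(g,*c[i],18),O,TH),'pan z10',loc(ray(g,*c[i],10),O,TH))
    if n: save(g,n,(270,150,470,280),4)
E
python3 - <<'E'
from h import *
side('s7.png')
E
```

```text
9.93 tcp mat [55. 80.] z -17.3 F [ 1.7 -0.1  0. ]
px [326. 180.] 135 mat z18 [ 59. 208.] pan z10 [ 67. 216.]
px [299. 200.] 164 mat z18 [-62. 190.] pan z10 [-55. 198.]
px [366. 201.] 144 mat z18 [67. 62.] pan z10 [75. 68.]
px [326. 220.] 177 mat z18 [-67.  80.] pan z10 [-60.  87.]
```

step_arm(
  targets=[
    {"dx": -0.08, "dy": 0.01, "dz": 0, "ax": 0, "ay": 0, "az": 0, "jaw": 0.53},
    {"dx": -0.16, "dy": 0.02, "dz": 0, "ax": 0, "ay": 0, "az": 0, "jaw": 0.53},
    {"dx": -0.24, "dy": 0.03, "dz": 0, "ax": 0, "ay": 0, "az": 0, "jaw": 0.53},
    {"dx": -0.32, "dy": 0.03, "dz": 0, "ax": 0, "ay": 0, "az": 0, "jaw": 0.53},
    {"dx": -0.4, "dy": 0.03, "dz": 0, "ax": 0, "ay": 0, "az": 0, "jaw": 0.53},
    {"dx": -0.48, "dy": 0.03, "dz": 0, "ax": 0, "ay": 0, "az": 0, "jaw": 0.53},
    {"dx": -0.56, "dy": 0.03, "dz": 0, "ax": 0, "ay": 0, "az": 0, "jaw": 0.53},
  ],
)

```text
time_s: 10.85
ee_pos: [593.0, -67.7, -17.3]
ee_rot: [-0.0, 0.677, 0.736, -0.0]
ft_force: [0.3, 0.8, -0.0]
grip_width: 20.2
```

```bash
python3 - <<'E'
from h import *
side('s8.png')
E
```

```text
10.85 tcp mat [58. 24.] z -17.3 F [ 0.3  0.8 -0. ]
px [326. 180.] 139 mat z18 [ 59. 208.] pan z10 [ 67. 216.]
px [300. 201.] 160 mat z18 [-62. 189.] pan z10 [-55. 197.]
px [383. 210.] 154 mat z18 [70.  6.] pan z10 [78. 12.]
px [327. 220.] 177 mat z18 [-67.  80.] pan z10 [-60.  86.]
```

View pics/s8.png

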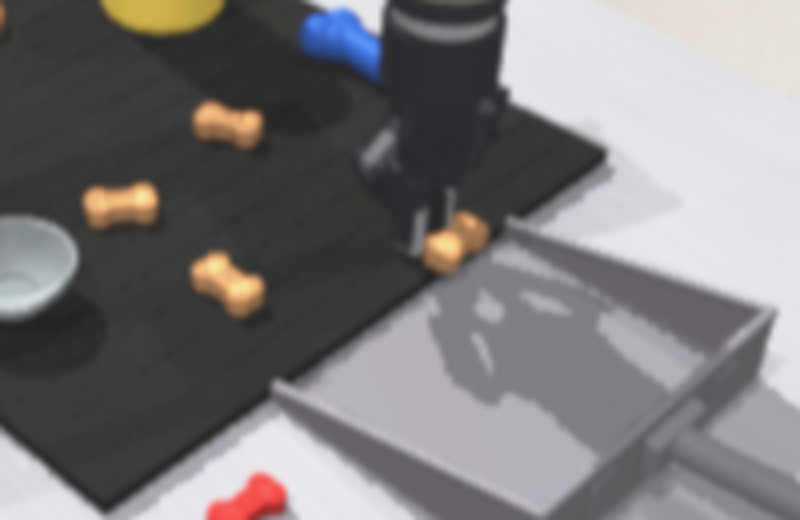

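The view shows biscuit a lying across the brush at the matting edge, at crop (455,243), with the others unmoved. I'll push it in.

step_arm(
  targets=[
    {"dx": -0.08, "dy": 0.01, "dz": 0, "ax": 0, "ay": 0, "az": 0, "jaw": 0.53},
    {"dx": -0.16, "dy": 0.02, "dz": 0, "ax": 0, "ay": 0, "az": 0, "jaw": 0.53},
    {"dx": -0.24, "dy": 0.02, "dz": 0, "ax": 0, "ay": 0, "az": 0, "jaw": 0.53},
    {"dx": -0.32, "dy": 0.02, "dz": 0, "ax": 0, "ay": 0, "az": 0, "jaw": 0.53},
    {"dx": -0.4, "dy": 0.02, "dz": 0, "ax": 0, "ay": 0, "az": 0, "jaw": 0.53},
    {"dx": -0.45, "dy": 0.02, "dz": 0, "ax": 0, "ay": 0, "az": 0, "jaw": 0.53},
    {"dx": -0.5, "dy": 0.02, "dz": 0.03, "ax": 0, "ay": 0, "az": 0, "jaw": 0.53},
    {"dx": -0.58, "dy": 0.02, "dz": 0.06, "ax": 0, "ay": 0, "az": 0, "jaw": 0.53},
    {"dx": -0.66, "dy": 0.02, "dz": 0.06, "ax": 0, "ay": 0, "az": 0, "jaw": 0.53},
    {"dx": -0.74, "dy": 0.02, "dz": 0.06, "ax": 0, "ay": 0, "az": 0, "jaw": 0.53},
    {"dx": -0.8, "dy": 0.02, "dz": 0.06, "ax": 0, "ay": 0, "az": 0, "jaw": 0.53},
  ],
)

```text
time_s: 12.28
ee_pos: [601.7, -147.5, -23.2]
ee_rot: [0.0, 0.677, 0.736, 0.0]
ft_force: [-0.8, -1.5, 0.2]
grip_width: 20.3
```

```bash
python3 - <<'E'
from h import *
side('s9.png')
E
```

```text
12.28 tcp mat [ 60. -56.] z -23.2 F [-0.8 -1.5  0.2]
px [326. 180.] 144 mat z18 [ 59. 208.] pan z10 [ 67. 216.]
px [300. 201.] 162 mat z18 [-61. 189.] pan z10 [-55. 197.]
px [327. 220.] 165 mat z18 [-67.  79.] pan z10 [-61.  86.]
px [409. 225.] 146 mat z18 [ 69. -77.] pan z10 [ 77. -72.]
```

Biscuit a is in the pan. Next is biscuit d, at the near front.

step_arm(
  targets=[
    {"dx": 0, "dy": 0, "dz": -0.3, "ax": 0, "ay": 0, "az": 0, "jaw": 0.53},
    {"dx": 0, "dy": 0, "dz": -0.6, "ax": 0, "ay": 0, "az": 0, "jaw": 0.53},
    {"dx": 0.45, "dy": -0.33, "dz": -0.6, "ax": 0, "ay": 0, "az": 0, "jaw": 0.53},
    {"dx": 0.9, "dy": -0.66, "dz": -0.6, "ax": 0, "ay": 0, "az": 0, "jaw": 0.53},
  ],
)

```text
time_s: 12.82
ee_pos: [528.4, -62.1, 37.6]
ee_rot: [0.001, 0.678, 0.735, 0.001]
ft_force: [-0.2, 1.2, -0.4]
grip_width: 20.4
```

step_arm(
  targets=[
    {"dx": 0.45, "dy": -0.33, "dz": 0, "ax": 0, "ay": 0, "az": 0, "jaw": 0.53},
    {"dx": 0.91, "dy": -0.66, "dz": 0, "ax": 0, "ay": 0, "az": 0, "jaw": 0.53},
    {"dx": 0.91, "dy": -0.66, "dz": 0, "ax": 0, "ay": 0, "az": 0, "jaw": 0.53},
    {"dx": 0.91, "dy": -0.66, "dz": 0.3, "ax": 0, "ay": 0, "az": 0, "jaw": 0.53},
    {"dx": 0.91, "dy": -0.66, "dz": 0.45, "ax": 0, "ay": 0, "az": 0, "jaw": 0.53},
    {"dx": 0.91, "dy": -0.66, "dz": 0.54, "ax": 0, "ay": 0, "az": 0, "jaw": 0.53},
    {"dx": 0.91, "dy": -0.66, "dz": 0.54, "ax": 0, "ay": 0, "az": 0, "jaw": 0.53},
  ],
)

```text
time_s: 13.7
ee_pos: [455.6, 22.3, -17.5]
ee_rot: [0.0, 0.678, 0.735, -0.0]
ft_force: [0.2, 0.2, 0.8]
grip_width: 19.6
```

```bash
python3 - <<'E'
from h import *
side()
E
```

```text
13.7 tcp mat [-71. 125.] z -17.5 F [0.2 0.2 0.8]
px [334. 181.] 16 mat z18 [ 71. 190.] pan z10 [ 80. 198.]
px [294. 202.] 47 mat z18 [-77. 197.] pan z10 [-70. 205.]
px [327. 221.] 164 mat z18 [-68.  79.] pan z10 [-61.  86.]
px [409. 226.] 136 mat z18 [ 69. -79.] pan z10 [ 77. -74.]
```

step_arm(
  targets=[
    {"dx": -0.1, "dy": 0, "dz": 0, "ax": 0, "ay": 0, "az": 0, "jaw": 0.53},
    {"dx": -0.18, "dy": 0, "dz": 0, "ax": 0, "ay": 0, "az": 0, "jaw": 0.53},
    {"dx": -0.26, "dy": 0, "dz": 0, "ax": 0, "ay": 0, "az": 0, "jaw": 0.53},
    {"dx": -0.34, "dy": 0, "dz": 0, "ax": 0, "ay": 0, "az": 0, "jaw": 0.53},
    {"dx": -0.42, "dy": 0, "dz": 0, "ax": 0, "ay": 0, "az": 0, "jaw": 0.53},
    {"dx": -0.5, "dy": 0, "dz": 0, "ax": 0, "ay": 0, "az": 0, "jaw": 0.53},
    {"dx": -0.58, "dy": 0, "dz": 0, "ax": 0, "ay": 0, "az": 0, "jaw": 0.53},
    {"dx": -0.66, "dy": 0, "dz": 0, "ax": 0, "ay": 0, "az": 0, "jaw": 0.53},
    {"dx": -0.74, "dy": 0, "dz": 0, "ax": 0, "ay": 0, "az": 0, "jaw": 0.53},
  ],
)

```text
time_s: 14.88
ee_pos: [461.2, -51.5, -17.3]
ee_rot: [-0.0, 0.677, 0.736, 0.0]
ft_force: [-0.0, -0.1, 0.8]
grip_width: 20.0
```

```bash
python3 - <<'E'
from h import *
side()
E
```

```text
14.88 tcp mat [-72.  51.] z -17.3 F [-0.  -0.1  0.8]
px [300. 201.] 160 mat z18 [-62. 189.] pan z10 [-55. 197.]
px [409. 226.] 135 mat z18 [ 69. -79.] pan z10 [ 77. -74.]
px [342. 231.] 180 mat z18 [-68.  23.] pan z10 [-61.  29.]
```

step_arm(
  targets=[
    {"dx": -0.1, "dy": 0, "dz": 0, "ax": 0, "ay": 0, "az": 0, "jaw": 0.53},
    {"dx": -0.2, "dy": 0, "dz": 0, "ax": 0, "ay": 0, "az": 0, "jaw": 0.53},
    {"dx": -0.28, "dy": 0, "dz": 0, "ax": 0, "ay": 0, "az": 0, "jaw": 0.53},
    {"dx": -0.36, "dy": 0, "dz": 0, "ax": 0, "ay": 0, "az": 0, "jaw": 0.53},
    {"dx": -0.44, "dy": 0, "dz": 0, "ax": 0, "ay": 0, "az": 0, "jaw": 0.53},
    {"dx": -0.52, "dy": 0, "dz": 0, "ax": 0, "ay": 0, "az": 0, "jaw": 0.53},
    {"dx": -0.6, "dy": 0, "dz": 0, "ax": 0, "ay": 0, "az": 0, "jaw": 0.53},
    {"dx": -0.68, "dy": 0, "dz": 0, "ax": 0, "ay": 0, "az": 0, "jaw": 0.53},
    {"dx": -0.74, "dy": 0, "dz": 0, "ax": 0, "ay": 0, "az": 0, "jaw": 0.53},
    {"dx": -0.8, "dy": 0, "dz": 0.03, "ax": 0, "ay": 0, "az": 0, "jaw": 0.53},
    {"dx": -0.88, "dy": 0, "dz": 0.06, "ax": 0, "ay": 0, "az": 0, "jaw": 0.53},
    {"dx": -0.96, "dy": 0, "dz": 0.06, "ax": 0, "ay": 0, "az": 0, "jaw": 0.53},
    {"dx": -1.0, "dy": 0, "dz": 0.06, "ax": 0, "ay": 0, "az": 0, "jaw": 0.53},
  ],
)

```text
time_s: 16.55
ee_pos: [469.5, -151.3, -23.4]
ee_rot: [0.0, 0.678, 0.735, -0.0]
ft_force: [-0.4, 1.2, -0.2]
grip_width: 19.8
```

```bash
python3 - <<'E'
from h import *
side()
E
```

```text
16.55 tcp mat [-72. -49.] z -23.4 F [-0.4  1.2 -0.2]
px [326. 180.] 146 mat z18 [ 59. 208.] pan z10 [ 67. 216.]
px [300. 201.] 161 mat z18 [-61. 189.] pan z10 [-55. 197.]
px [409. 225.] 146 mat z18 [ 69. -78.] pan z10 [ 77. -74.]
px [373. 255.] 172 mat z18 [-76. -83.] pan z10 [-69. -78.]
```

Biscuit d is in. Now c, at the near rear.

step_arm(
  targets=[
    {"dx": 0, "dy": 0, "dz": -0.3, "ax": 0, "ay": 0, "az": 0, "jaw": 0.53},
    {"dx": 0, "dy": 0, "dz": -0.6, "ax": 0, "ay": 0, "az": 0, "jaw": 0.53},
    {"dx": 0.45, "dy": 0.02, "dz": -0.6, "ax": 0, "ay": 0, "az": 0, "jaw": 0.53},
    {"dx": 0.95, "dy": 0.04, "dz": -0.6, "ax": 0, "ay": 0, "az": 0, "jaw": 0.53},
  ],
)

```text
time_s: 17.1
ee_pos: [466.4, -55.3, 37.6]
ee_rot: [0.001, 0.678, 0.735, 0.001]
ft_force: [-0.3, 0.4, -0.2]
grip_width: 19.4
```

step_arm(
  targets=[
    {"dx": 0.5, "dy": 0, "dz": 0, "ax": 0, "ay": 0, "az": 0, "jaw": 0.53},
    {"dx": 0.95, "dy": 0, "dz": 0, "ax": 0, "ay": 0, "az": 0, "jaw": 0.53},
  ],
)

```text
time_s: 17.35
ee_pos: [457.5, 40.7, 36.9]
ee_rot: [0.0, 0.677, 0.736, 0.0]
ft_force: [0.6, 0.1, -0.3]
grip_width: 19.7
```

step_arm(
  targets=[
    {"dx": 0.5, "dy": 0, "dz": 0, "ax": 0, "ay": 0, "az": 0, "jaw": 0.53},
    {"dx": 0.96, "dy": 0.02, "dz": 0, "ax": 0, "ay": 0, "az": 0, "jaw": 0.53},
    {"dx": 0.96, "dy": 0.02, "dz": 0, "ax": 0, "ay": 0, "az": 0, "jaw": 0.53},
    {"dx": 0.96, "dy": 0.02, "dz": 0.3, "ax": 0, "ay": 0, "az": 0, "jaw": 0.53},
    {"dx": 0.96, "dy": 0.02, "dz": 0.45, "ax": 0, "ay": 0, "az": 0, "jaw": 0.53},
    {"dx": 0.96, "dy": 0.02, "dz": 0.54, "ax": 0, "ay": 0, "az": 0, "jaw": 0.53},
    {"dx": 0.96, "dy": 0.02, "dz": 0.54, "ax": 0, "ay": 0, "az": 0, "jaw": 0.53},
  ],
)

```text
time_s: 18.23
ee_pos: [452.1, 134.3, -17.5]
ee_rot: [-0.0, 0.678, 0.735, -0.0]
ft_force: [-0.6, -1.0, 0.3]
grip_width: 20.1
```

```bash
python3 - <<'E'
from h import *
side()
E
```

```text
18.23 tcp mat [-65. 237.] z -17.5 F [-0.6 -1.   0.3]
px [326. 180.] 132 mat z18 [ 59. 208.] pan z10 [ 67. 217.]
px [300. 201.] 145 mat z18 [-62. 189.] pan z10 [-55. 197.]
px [409. 226.] 140 mat z18 [ 68. -79.] pan z10 [ 77. -74.]
px [374. 255.] 163 mat z18 [-76. -84.] pan z10 [-69. -79.]
```

step_arm(
  targets=[
    {"dx": -0.1, "dy": -0.01, "dz": 0, "ax": 0, "ay": 0, "az": 0, "jaw": 0.53},
    {"dx": -0.18, "dy": -0.02, "dz": 0, "ax": 0, "ay": 0, "az": 0, "jaw": 0.53},
    {"dx": -0.26, "dy": -0.02, "dz": 0, "ax": 0, "ay": 0, "az": 0, "jaw": 0.53},
    {"dx": -0.34, "dy": -0.02, "dz": 0, "ax": 0, "ay": 0, "az": 0, "jaw": 0.53},
    {"dx": -0.42, "dy": -0.02, "dz": 0, "ax": 0, "ay": 0, "az": 0, "jaw": 0.53},
    {"dx": -0.5, "dy": -0.02, "dz": 0, "ax": 0, "ay": 0, "az": 0, "jaw": 0.53},
    {"dx": -0.58, "dy": -0.02, "dz": 0, "ax": 0, "ay": 0, "az": 0, "jaw": 0.53},
    {"dx": -0.66, "dy": -0.02, "dz": 0, "ax": 0, "ay": 0, "az": 0, "jaw": 0.53},
    {"dx": -0.74, "dy": -0.02, "dz": 0, "ax": 0, "ay": 0, "az": 0, "jaw": 0.53},
  ],
)

```text
time_s: 19.4
ee_pos: [456.0, 60.5, -17.3]
ee_rot: [0.0, 0.677, 0.736, -0.0]
ft_force: [0.5, -0.4, -0.8]
grip_width: 20.3
```

```bash
python3 - <<'E'
from h import *
side('s10.png')
E
```

```text
19.4 tcp mat [-67. 163.] z -17.3 F [ 0.5 -0.4 -0.8]
px [328. 181.] 110 mat z18 [ 61. 204.] pan z10 [ 69. 212.]
px [313. 205.] 147 mat z18 [-51. 149.] pan z10 [-44. 156.]
px [409. 226.] 139 mat z18 [ 68. -79.] pan z10 [ 77. -74.]
px [374. 255.] 165 mat z18 [-76. -84.] pan z10 [-69. -80.]
```

step_arm(
  targets=[
    {"dx": 0.1, "dy": 0, "dz": 0, "ax": 0, "ay": 0, "az": 0, "jaw": 0.53},
    {"dx": 0.1, "dy": 0.14, "dz": 0, "ax": 0, "ay": 0, "az": 0, "jaw": 0.53},
    {"dx": 0, "dy": 0.14, "dz": 0, "ax": 0, "ay": 0, "az": 0, "jaw": 0.53},
    {"dx": -0.08, "dy": 0.14, "dz": 0, "ax": 0, "ay": 0, "az": 0, "jaw": 0.53},
    {"dx": -0.16, "dy": 0.14, "dz": 0, "ax": 0, "ay": 0, "az": 0, "jaw": 0.53},
    {"dx": -0.24, "dy": 0.14, "dz": 0, "ax": 0, "ay": 0, "az": 0, "jaw": 0.53},
    {"dx": -0.32, "dy": 0.14, "dz": 0, "ax": 0, "ay": 0, "az": 0, "jaw": 0.53},
    {"dx": -0.4, "dy": 0.14, "dz": 0, "ax": 0, "ay": 0, "az": 0, "jaw": 0.53},
    {"dx": -0.48, "dy": 0.14, "dz": 0, "ax": 0, "ay": 0, "az": 0, "jaw": 0.53},
    {"dx": -0.56, "dy": 0.14, "dz": 0, "ax": 0, "ay": 0, "az": 0, "jaw": 0.53},
    {"dx": -0.64, "dy": 0.14, "dz": 0, "ax": 0, "ay": 0, "az": 0, "jaw": 0.53},
  ],
)

```text
time_s: 20.82
ee_pos: [475.2, -2.2, -17.3]
ee_rot: [-0.0, 0.677, 0.736, -0.0]
ft_force: [0.1, 0.6, -0.3]
grip_width: 20.2
```

```bash
python3 - <<'E'
from h import *
side('s11.png')
E
```

```text
20.82 tcp mat [-54.  99.] z -17.3 F [ 0.1  0.6 -0.3]
px [330. 218.] 158 mat z18 [-55.  80.] pan z10 [-48.  87.]
px [409. 226.] 140 mat z18 [ 69. -79.] pan z10 [ 77. -74.]
px [374. 255.] 170 mat z18 [-76. -84.] pan z10 [-69. -80.]
```

step_arm(
  targets=[
    {"dx": -0.08, "dy": 0, "dz": 0, "ax": 0, "ay": 0, "az": 0, "jaw": 0.53},
    {"dx": -0.16, "dy": 0, "dz": 0, "ax": 0, "ay": 0, "az": 0, "jaw": 0.53},
    {"dx": -0.24, "dy": 0, "dz": 0, "ax": 0, "ay": 0, "az": 0, "jaw": 0.53},
    {"dx": -0.32, "dy": 0, "dz": 0, "ax": 0, "ay": 0, "az": 0, "jaw": 0.53},
    {"dx": -0.4, "dy": 0, "dz": 0, "ax": 0, "ay": 0, "az": 0, "jaw": 0.53},
    {"dx": -0.48, "dy": 0, "dz": 0, "ax": 0, "ay": 0, "az": 0, "jaw": 0.53},
    {"dx": -0.56, "dy": 0, "dz": 0, "ax": 0, "ay": 0, "az": 0, "jaw": 0.53},
    {"dx": -0.64, "dy": 0, "dz": 0, "ax": 0, "ay": 0, "az": 0, "jaw": 0.53},
    {"dx": -0.7, "dy": 0, "dz": 0, "ax": 0, "ay": 0, "az": 0, "jaw": 0.53},
  ],
)

```text
time_s: 22.0
ee_pos: [481.0, -72.0, -17.3]
ee_rot: [0.0, 0.677, 0.736, 0.0]
ft_force: [-0.1, 0.1, 1.5]
grip_width: 20.0
```

```bash
python3 - <<'E'
from h import *
side('s12.png')
E
```

```text
22.0 tcp mat [-54.  29.] z -17.3 F [-0.1  0.1  1.5]
px [324. 180.] 103 mat z18 [ 56. 214.] pan z10 [ 64. 222.]
px [409. 226.] 140 mat z18 [ 69. -79.] pan z10 [ 77. -74.]
px [350. 231.] 179 mat z18 [-55.  10.] pan z10 [-49.  15.]
px [374. 255.] 171 mat z18 [-76. -84.] pan z10 [-69. -80.]
```

step_arm(
  targets=[
    {"dx": -0.08, "dy": 0, "dz": 0, "ax": 0, "ay": 0, "az": 0, "jaw": 0.53},
    {"dx": -0.16, "dy": 0, "dz": 0, "ax": 0, "ay": 0, "az": 0, "jaw": 0.53},
    {"dx": -0.24, "dy": 0, "dz": 0, "ax": 0, "ay": 0, "az": 0, "jaw": 0.53},
    {"dx": -0.32, "dy": 0, "dz": 0, "ax": 0, "ay": 0, "az": 0, "jaw": 0.53},
    {"dx": -0.4, "dy": 0, "dz": 0, "ax": 0, "ay": 0, "az": 0, "jaw": 0.53},
    {"dx": -0.46, "dy": 0, "dz": 0, "ax": 0, "ay": 0, "az": 0, "jaw": 0.53},
    {"dx": -0.52, "dy": 0, "dz": 0.02, "ax": 0, "ay": 0, "az": 0, "jaw": 0.53},
    {"dx": -0.58, "dy": 0, "dz": 0.05, "ax": 0, "ay": 0, "az": 0, "jaw": 0.53},
    {"dx": -0.64, "dy": 0, "dz": 0.06, "ax": 0, "ay": 0, "az": 0, "jaw": 0.53},
    {"dx": -0.7, "dy": 0, "dz": 0.06, "ax": 0, "ay": 0, "az": 0, "jaw": 0.53},
  ],
)

```text
time_s: 23.3
ee_pos: [486.6, -141.5, -23.5]
ee_rot: [-0.0, 0.677, 0.736, -0.0]
ft_force: [0.6, 1.3, 0.8]
grip_width: 20.1
```

```bash
python3 - <<'E'
from h import *
side('s13.png')
E
```

```text
23.3 tcp mat [-54. -40.] z -23.5 F [0.6 1.3 0.8]
px [326. 180.] 146 mat z18 [ 59. 208.] pan z10 [ 67. 216.]
px [409. 225.] 146 mat z18 [ 69. -78.] pan z10 [ 77. -74.]
px [374. 253.] 340 mat z18 [-71. -80.] pan z10 [-65. -75.]
```

c is in the pan against d. Now b, the last one.

step_arm(
  targets=[
    {"dx": 0, "dy": 0, "dz": -0.3, "ax": 0, "ay": 0, "az": 0, "jaw": 0.53},
    {"dx": 0, "dy": 0, "dz": -0.6, "ax": 0, "ay": 0, "az": 0, "jaw": 0.53},
    {"dx": 0.49, "dy": 0.18, "dz": -0.6, "ax": 0, "ay": 0, "az": 0, "jaw": 0.53},
    {"dx": 0.98, "dy": 0.36, "dz": -0.6, "ax": 0, "ay": 0, "az": 0, "jaw": 0.53},
  ],
)

```text
time_s: 23.85
ee_pos: [515.3, -40.4, 37.3]
ee_rot: [0.001, 0.678, 0.735, 0.0]
ft_force: [0.7, -0.5, -0.8]
grip_width: 20.0
```

step_arm(
  targets=[
    {"dx": 0.49, "dy": 0.18, "dz": 0, "ax": 0, "ay": 0, "az": 0, "jaw": 0.53},
    {"dx": 0.98, "dy": 0.36, "dz": 0, "ax": 0, "ay": 0, "az": 0, "jaw": 0.53},
  ],
)

```text
time_s: 24.1
ee_pos: [542.6, 61.4, 36.6]
ee_rot: [0.0, 0.677, 0.736, -0.0]
ft_force: [0.7, -1.1, 0.8]
grip_width: 20.1
```

step_arm(
  targets=[
    {"dx": 0.5, "dy": 0.18, "dz": 0, "ax": 0, "ay": 0, "az": 0, "jaw": 0.53},
    {"dx": 0.98, "dy": 0.36, "dz": 0, "ax": 0, "ay": 0, "az": 0, "jaw": 0.53},
    {"dx": 0.98, "dy": 0.36, "dz": 0, "ax": 0, "ay": 0, "az": 0, "jaw": 0.53},
    {"dx": 0.98, "dy": 0.36, "dz": 0.3, "ax": 0, "ay": 0, "az": 0, "jaw": 0.53},
    {"dx": 0.98, "dy": 0.36, "dz": 0.45, "ax": 0, "ay": 0, "az": 0, "jaw": 0.53},
    {"dx": 0.98, "dy": 0.36, "dz": 0.54, "ax": 0, "ay": 0, "az": 0, "jaw": 0.53},
    {"dx": 0.98, "dy": 0.36, "dz": 0.54, "ax": 0, "ay": 0, "az": 0, "jaw": 0.53},
  ],
)

```text
time_s: 24.98
ee_pos: [570.3, 160.0, -17.3]
ee_rot: [0.0, 0.678, 0.735, -0.0]
ft_force: [-0.3, -0.4, -1.1]
grip_width: 20.1
```

```bash
python3 - <<'E'
from h import *
side('s14.png')
E
```

```text
24.98 tcp mat [ 55. 253.] z -17.3 F [-0.3 -0.4 -1.1]
px [326. 180.] 126 mat z18 [ 59. 208.] pan z10 [ 67. 216.]
px [410. 226.] 138 mat z18 [ 69. -79.] pan z10 [ 78. -74.]
px [374. 254.] 339 mat z18 [-71. -82.] pan z10 [-65. -77.]
```

View pics/s14.png

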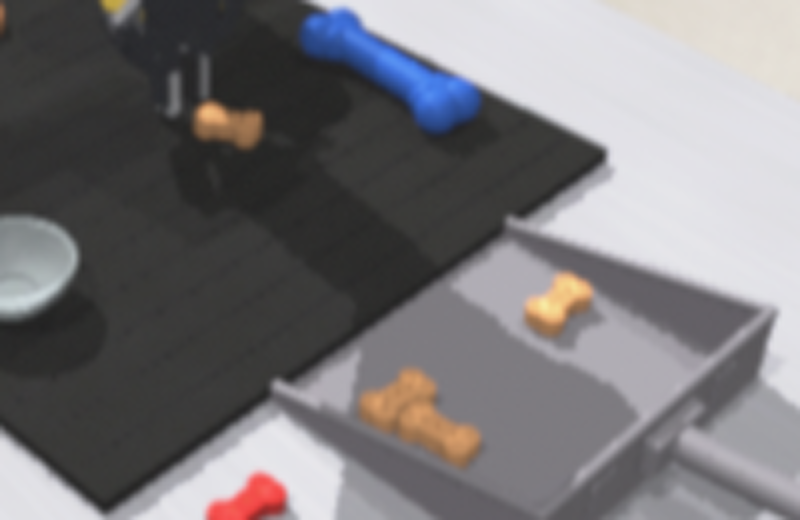

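The view shows three biscuits flat in the pan, at crop (560,302), (398,398) and (440,432). The fingers are right behind b at (228,125).

step_arm(
  targets=[
    {"dx": -0.1, "dy": 0, "dz": 0, "ax": 0, "ay": 0, "az": 0, "jaw": 0.53},
    {"dx": -0.18, "dy": 0, "dz": 0, "ax": 0, "ay": 0, "az": 0, "jaw": 0.53},
    {"dx": -0.26, "dy": 0, "dz": 0, "ax": 0, "ay": 0, "az": 0, "jaw": 0.53},
    {"dx": -0.34, "dy": 0, "dz": 0, "ax": 0, "ay": 0, "az": 0, "jaw": 0.53},
    {"dx": -0.42, "dy": 0, "dz": 0, "ax": 0, "ay": 0, "az": 0, "jaw": 0.53},
    {"dx": -0.5, "dy": 0, "dz": 0, "ax": 0, "ay": 0, "az": 0, "jaw": 0.53},
    {"dx": -0.58, "dy": 0, "dz": 0, "ax": 0, "ay": 0, "az": 0, "jaw": 0.53},
  ],
)

```text
time_s: 25.9
ee_pos: [574.9, 102.4, -17.3]
ee_rot: [-0.0, 0.677, 0.736, -0.0]
ft_force: [0.4, -0.5, -0.1]
grip_width: 20.2
```

```bash
python3 - <<'E'
from h import *
side('s15.png')
E
```

```text
25.9 tcp mat [ 55. 195.] z -17.3 F [ 0.4 -0.5 -0.1]
px [336. 183.] 126 mat z18 [ 68. 177.] pan z10 [ 77. 184.]
px [410. 226.] 139 mat z18 [ 69. -79.] pan z10 [ 78. -74.]
px [374. 254.] 329 mat z18 [-71. -83.] pan z10 [-65. -78.]
```

step_arm(
  targets=[
    {"dx": 0.1, "dy": 0, "dz": 0, "ax": 0, "ay": 0, "az": 0, "jaw": 0.53},
    {"dx": 0.1, "dy": 0.08, "dz": 0, "ax": 0, "ay": 0, "az": 0, "jaw": 0.53},
    {"dx": 0, "dy": 0.08, "dz": 0, "ax": 0, "ay": 0, "az": 0, "jaw": 0.53},
    {"dx": -0.08, "dy": 0.08, "dz": 0, "ax": 0, "ay": 0, "az": 0, "jaw": 0.53},
    {"dx": -0.16, "dy": 0.08, "dz": 0, "ax": 0, "ay": 0, "az": 0, "jaw": 0.53},
    {"dx": -0.24, "dy": 0.08, "dz": 0, "ax": 0, "ay": 0, "az": 0, "jaw": 0.53},
    {"dx": -0.32, "dy": 0.08, "dz": 0, "ax": 0, "ay": 0, "az": 0, "jaw": 0.53},
    {"dx": -0.4, "dy": 0.08, "dz": 0, "ax": 0, "ay": 0, "az": 0, "jaw": 0.53},
    {"dx": -0.48, "dy": 0.08, "dz": 0, "ax": 0, "ay": 0, "az": 0, "jaw": 0.53},
    {"dx": -0.56, "dy": 0.08, "dz": 0, "ax": 0, "ay": 0, "az": 0, "jaw": 0.53},
  ],
)

```text
time_s: 27.2
ee_pos: [587.5, 47.3, -17.3]
ee_rot: [0.0, 0.677, 0.736, 0.0]
ft_force: [-0.5, 0.0, -0.4]
grip_width: 20.3
```

```bash
python3 - <<'E'
from h import *
side('s16.png')
E
```

```text
27.2 tcp mat [ 63. 139.] z -17.3 F [-0.5  0.  -0.4]
px [352. 190.] 128 mat z18 [ 78. 124.] pan z10 [ 86. 131.]
px [409. 226.] 144 mat z18 [ 69. -79.] pan z10 [ 77. -74.]
px [374. 254.] 309 mat z18 [-72. -82.] pan z10 [-65. -77.]
```

View pics/s16.png

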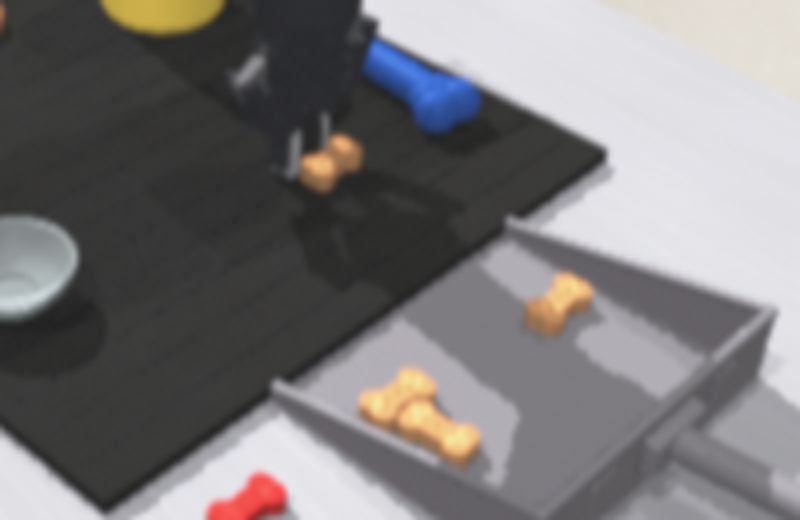

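b (crop (332,163)) lies flush across the brush, a little toward +x. I'll recentre by 8 mm and continue.

step_arm(
  targets=[
    {"dx": 0.1, "dy": 0, "dz": 0, "ax": 0, "ay": 0, "az": 0, "jaw": 0.53},
    {"dx": 0.1, "dy": 0.08, "dz": 0, "ax": 0, "ay": 0, "az": 0, "jaw": 0.53},
    {"dx": 0, "dy": 0.08, "dz": 0, "ax": 0, "ay": 0, "az": 0, "jaw": 0.53},
    {"dx": -0.08, "dy": 0.08, "dz": 0, "ax": 0, "ay": 0, "az": 0, "jaw": 0.53},
    {"dx": -0.16, "dy": 0.08, "dz": 0, "ax": 0, "ay": 0, "az": 0, "jaw": 0.53},
    {"dx": -0.24, "dy": 0.08, "dz": 0, "ax": 0, "ay": 0, "az": 0, "jaw": 0.53},
    {"dx": -0.32, "dy": 0.08, "dz": 0, "ax": 0, "ay": 0, "az": 0, "jaw": 0.53},
    {"dx": -0.4, "dy": 0.08, "dz": 0, "ax": 0, "ay": 0, "az": 0, "jaw": 0.53},
    {"dx": -0.48, "dy": 0.08, "dz": 0, "ax": 0, "ay": 0, "az": 0, "jaw": 0.53},
    {"dx": -0.56, "dy": 0.08, "dz": 0, "ax": 0, "ay": 0, "az": 0, "jaw": 0.53},
    {"dx": -0.64, "dy": 0.08, "dz": 0, "ax": 0, "ay": 0, "az": 0, "jaw": 0.53},
    {"dx": -0.72, "dy": 0.08, "dz": 0, "ax": 0, "ay": 0, "az": 0, "jaw": 0.53},
    {"dx": -0.8, "dy": 0.08, "dz": 0, "ax": 0, "ay": 0, "az": 0, "jaw": 0.53},
    {"dx": -0.88, "dy": 0.08, "dz": 0, "ax": 0, "ay": 0, "az": 0, "jaw": 0.53},
    {"dx": -0.96, "dy": 0.08, "dz": 0, "ax": 0, "ay": 0, "az": 0, "jaw": 0.53},
  ],
)

```text
time_s: 29.12
ee_pos: [603.4, -47.8, -17.3]
ee_rot: [0.0, 0.677, 0.736, 0.0]
ft_force: [0.8, 0.5, 0.1]
grip_width: 19.9
```

```bash
python3 - <<'E'
from h import *
side('s17.png')
E
```

```text
29.12 tcp mat [70. 43.] z -17.3 F [0.8 0.5 0.1]
px [379. 206.] 142 mat z18 [75. 23.] pan z10 [83. 29.]
px [409. 226.] 143 mat z18 [ 68. -79.] pan z10 [ 77. -74.]
px [374. 254.] 295 mat z18 [-72. -82.] pan z10 [-65. -78.]
```

step_arm(
  targets=[
    {"dx": -0.08, "dy": 0, "dz": 0, "ax": 0, "ay": 0, "az": 0, "jaw": 0.53},
    {"dx": -0.16, "dy": 0, "dz": 0, "ax": 0, "ay": 0, "az": 0, "jaw": 0.53},
    {"dx": -0.24, "dy": 0, "dz": 0, "ax": 0, "ay": 0, "az": 0, "jaw": 0.53},
    {"dx": -0.32, "dy": 0, "dz": 0, "ax": 0, "ay": 0, "az": 0, "jaw": 0.53},
    {"dx": -0.4, "dy": 0, "dz": 0, "ax": 0, "ay": 0, "az": 0, "jaw": 0.53},
    {"dx": -0.48, "dy": 0, "dz": 0, "ax": 0, "ay": 0, "az": 0, "jaw": 0.53},
    {"dx": -0.56, "dy": 0, "dz": 0, "ax": 0, "ay": 0, "az": 0, "jaw": 0.53},
    {"dx": -0.62, "dy": 0, "dz": 0, "ax": 0, "ay": 0, "az": 0, "jaw": 0.53},
    {"dx": -0.68, "dy": 0, "dz": 0.02, "ax": 0, "ay": 0, "az": 0, "jaw": 0.53},
    {"dx": -0.74, "dy": 0, "dz": 0.05, "ax": 0, "ay": 0, "az": 0, "jaw": 0.53},
    {"dx": -0.8, "dy": 0, "dz": 0.06, "ax": 0, "ay": 0, "az": 0, "jaw": 0.53},
  ],
)

```text
time_s: 30.55
ee_pos: [609.6, -127.1, -23.8]
ee_rot: [-0.0, 0.677, 0.736, -0.0]
ft_force: [0.3, -0.2, -1.0]
grip_width: 19.9
```

step_arm(
  targets=[
    {"dx": 0, "dy": 0, "dz": -0.3, "ax": 0, "ay": 0, "az": 0, "jaw": 0.53},
    {"dx": 0.05, "dy": 0, "dz": -0.9, "ax": 0, "ay": 0, "az": 0, "jaw": 0.53},
    {"dx": 0.5, "dy": 0, "dz": -0.9, "ax": 0, "ay": 0, "az": 0, "jaw": 0.53},
    {"dx": 1.0, "dy": 0, "dz": -0.9, "ax": 0, "ay": 0, "az": 0, "jaw": 0.53},
    {"dx": 1.0, "dy": 0, "dz": -0.9, "ax": 0, "ay": 0, "az": 0, "jaw": 0.53},
  ],
)

```text
time_s: 31.18
ee_pos: [600.9, -24.1, 66.6]
ee_rot: [-0.001, 0.676, 0.737, 0.0]
ft_force: [-0.5, 0.1, 0.1]
grip_width: 19.9
```

step_arm(
  targets=[
    {"dx": 0.5, "dy": 0, "dz": 0, "ax": 0, "ay": 0, "az": 0, "jaw": 0.53},
    {"dx": 1.0, "dy": 0, "dz": 0, "ax": 0, "ay": 0, "az": 0, "jaw": 0.53},
    {"dx": 1.0, "dy": 0, "dz": 0, "ax": 0, "ay": 0, "az": 0, "jaw": 0.53},
  ],
)

```text
time_s: 31.55
ee_pos: [593.0, 74.6, 66.4]
ee_rot: [-0.0, 0.676, 0.737, -0.0]
ft_force: [-0.6, -1.4, 0.3]
grip_width: 20.2
```

```bash
python3 - <<'E'
from h import *
side('s18.png')
f=vision.grab_frame('top');g=vision.grab_frame('side')
for b in biscuits(f,12): print('top',loc(b[0],O,TH),b[1])
for q,z in (('chew_bone',20),('dish',12),('pin_brush',12),('canister',12),('dustpan',3)):
  for d in spotter.place_of(q,'top')[:1]: print(q,d['point'],loc(ray(f,*d['point'],z),O,TH))
  for d in spotter.masks_of(q,'top')[:1]: print('   ext',np.round(d['extent']))
cv2.imwrite('pics/end.png',cv2.resize(np.hstack([f['pixels'][80:280,260:520],g['pixels'][130:330,260:520]])[:,:,::-1],None,fx=1.53,fy=1.53,interpolation=2))
E
```

```text
31.55 tcp mat [ 70. 166.] z 66.4 F [-0.6 -1.4  0.3]
px [408. 226.] 299 mat z18 [ 66. -77.] pan z10 [ 75. -73.]
px [374. 254.] 318 mat z18 [-71. -82.] pan z10 [-65. -77.]
top [ 69. -75.] 314
top [-69. -78.] 335
pin_brush [208.3, 230.0] [-103.  426.]
   ext [182. 177. 220. 280.]
canister [227.3, 129.8] [150. 363.]
   ext [190.  92. 241. 150.]
dustpan [375.2, 175.7] [-1. -5.]
   ext [372. 121. 507. 221.]
```

View pics/end.png

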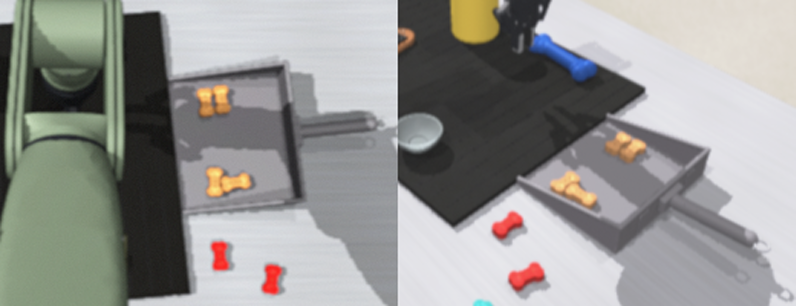

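All four biscuits lie flat in the pan (left half (207,100), (222,98), (215,182), (238,182)) and are well past the lip. The pan, dish, bone, pin brush and canister look unmoved.

```bash
python3 -c "
from station import order; print(order.close_job())"
```

```text
the job is handed in; nothing more can be done
None
```

I swept all four tan biscuits off the matting into the dustpan one at a time, with the fingers about 20 mm open. I handed the job in at about 32 s of the 69 s allowed; no verdict was reported.

**Missed first pass:** The real fingertips stood about 33 mm above the reported TCP, so the first pass went over a biscuit without touching it. I found the true height from the wrist and side cameras and swept with the TCP reading at about z = −18 mm. The highest force I saw was about 4 N.

**Last checks:**
- **Biscuits:** The top and side pictures show all four flat in the pan, in two touching pairs. The pair centres are about 75 mm past the lip, and by the brush's end positions each biscuit is more than 40 mm past it.
- **Dustpan, pin brush and canister:** Their outlines in the top picture match the first one within about 3 pixels (very roughly 8 mm). The network's canister origin point shifted about 15 mm, but its outline did not, so I took that as network error.
- **Chew bone and dish:** The arm hid them in the last top picture, so I judged them unmoved only by eye in the side picture.

I viewed 12 pictures, which is the limit.

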